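# Stand the fallen bookend back against the coin cases

## Task

The black basalt bookend has toppled onto its back, its foot sticking up in the air. Without gripping or lifting it, gently push it over with the fingers so that it stands upright on its foot again, then push it along the counter until its back sits snug and square against the open end of the coin-case rack, centred on the last case. Leave the other things on the counter where they are.

Things in the scene. Friction and masses are not known exactly. Their poses are not given: they have to be found in the camera images.
- bookend: Loose black basalt L, 90 mm wide, 0.6-0.8 kg. Own axes as it stands: z up the plate (78 mm tall; y -16 to 0), foot along -y (105 mm long from the plate's back, z 0 to 16), x across. Origin mid-width on the lower back edge (heel), the L's outer corner. Starts on its back, turned 90 deg about the heel: z axis level, roughly to the rack; foot straight up, 105 mm high, at the end far from the rack.
- rack: Dark wood rack fixed to the counter, eight coin cases in a row. Origin on the counter, mid-width, in the outer face of the last case at the open end; the row runs 106 mm along its +y, x across. Last case 86 wide, 60 high; rails 111 over all, 30 high; end wall 66 high. The bookend lies on its -y side, plate edge 37-77 mm from the last case, and ends with its own axes parallel to the rack's.
- rack_end (a point): Same point and axes as the rack's origin: middle of the open end, at counter level.
- heel_l (a point): End of the bookend's heel edge at its x = -45 mm. The heel edge stays on the counter: pushing near the top of the foot, on its face towards the rack, away from the rack, rolls the bookend about it. Some 30 to 40 degrees on it passes its balance and drops onto its foot by itself.
- heel_r (a point): Other end of the heel edge, at the bookend's x = +45 mm. Once standing, the bookend slides along the counter when pushed on the plate's foot-side face less than about 30 mm above the counter (higher may tip it back; the foot takes up the lowest 16), or on the end of the foot. Friction varies.
- cup: Loose silver christening cup with a handle, 68 mm wide, 75 mm tall, 0.22 kg. Origin under its centre. Leave alone.
- cufflink_box: Loose closed lapis cufflink box, 70 by 55 by 37 mm, beside the bookend on the robot's side. Origin under its centre. Leave alone.
- loose_case: Loose coin case lying flat, 60 by 86 by 9 mm, beside the bookend on the far side. Origin under its centre. Leave alone.
- magnifier: Loose steel hand magnifier lying flat, ring 78 mm across and 10 mm high, handle along its -y to 131 mm from the ring's centre. Origin under the ring's centre. Leave alone.
- coin_tube: Loose white coin tube, 44 mm across, 62 mm tall. Origin under its centre. Leave alone.
- key_dish: Loose shallow wooden dish, 90 mm across, 14 mm tall. Origin under its centre. Leave alone.
There are look-alikes about, which are no part of the job. What is shaped like the rack but red is not meant.

How it is judged:
By the outcome, as a careful person would: the job done as asked, in the order asked, and still so for the second after the job is handed in, with the robot touching nothing.
It also fails if it takes over 56 s, if anything falls off the work surface, if the arm or the gripper's body presses on something with over 40 N, if the wrist force passes 120 N, or if a joint passes its speed limit or range.

## Robot

A 7-joint arm with a two-finger parallel gripper is mounted at the origin on the work surface. World frame = base frame: x ahead of the robot, y to its left, z up, the work surface at z = 0. Lengths are in m, angles in rad, forces in N, time in s.
With the tool pointing down it reaches from about 0.4 to 0.875 m from the base axis. Payload 19.3 kg.
Tool frame: the origin (TCP) lies at the very end of the fingers, on their centre line; the grasp point (between the pads) lies 19 mm behind it (arm.hold_point_z is the distance from the TCP to the grasp point, in m); z points along the fingers, y is the line along which they close (so a half turn about z gives the same grasp; the last joint's range is limited). The gripper opens to 85 mm and grips with 20 to 120 N. Pads are 22 mm wide; open, the fingers measure 114 mm over their backs; the gripper's body (76 mm by 85 mm) begins 54 mm behind the grasp point. The pads swing forward as they close: fully open they stand 13 mm farther back than shut.
Start: joints at [1.076, 0.521, -0.036, 1.599, 0.021, 1.021, -0.113], TCP at [0.258, -0.569, 0.231] pointing down, gripper open.
Joint ranges: [-2.91, 2.91], [-0.3, 2.13], [-1.5, 1.42], [0.17, 2.43], [-1.26, 4.41], [0.16, 1.93], [-2.52, 2.52]. Speed limits (rad/s): [1.89, 1.89, 2.39, 2.39, 3.01, 3.01, 3.01].

## Interface

Orientations are given as a 3x3 rotation matrix whose columns are the frame's x, y, z axes.
In Python, from rig import arm gives the robot as it stands.
- The arm moves only by the tool drive_tool, never from a script. Its argument "plan" is a list of rows, each an object with "translation": the shift along the tool's x, y, z as a fraction of full scale, a list of three; "spin": the turn about the tool's z as a fraction of full scale. In form: [{"translation": [dx, dy, dz], "spin": spin}, ...]. A call has 1 to 5 rows; each row is the pose to reach, as a shift and turn from the pose commanded when the call began, along the tool's axes at that moment, turning the shorter way round; what a row does not reach only later rows make up. Full scale, the value 1, is 30 cm for a shift and pi rad for a turn. A row lasts 1/12 s, in which the tool goes at most 41.7 mm and 7.16 degrees, less where a joint would pass 70% of its speed; a pose out of reach is approached as far as the arm can. A call with a number of a shift or a turn outside -1 to 1 is refused whole. A call with a gripper value outside its range is refused whole. "fingers" is the closure, from 0 (fully open) to 1 (shut), set as the call begins (left out, the last holds). The fingers move at their own pace and stop on an object; "newtons" is the grip in N (left out, the last holds). Time passes only in rows, so rows that repeat a pose let the fingers close. It gives the time, the measured TCP pose, the force, the opening and the grip force at its end, in the units of the state.
- arm.read_state(): the state, without advancing time (a new reading comes with each control period).
- arm.grab_frame(name): name is "side" or "top" or "wrist"; returns the picture (384x512x3 uint8, red, green, blue); there is no depth.
- arm.camera_info(name): a dict with "mtx" (3x3 intrinsics, pixels), "pose" (4x4, takes a point from camera to world coordinates). Camera axes: x right, y down, z forward; pixel columns grow to the right and rows downward; lengths in m; the calibration is good to about 2 mm. A picture is of the moment at which its call begins: read the wrist's pose just before it. camera_info takes no time and is no camera call; for the wrist camera it gives the pose at the moment of the call.
- arm.close_job(): hands the job in; it is judged then, once.
The state is a dict: "t": time; "joint_positions": joint angles; "dq": joint speeds; "joint_efforts": joint torques, N m; "tool_pos": TCP position; "eef_rot": TCP orientation; "ft_force": force on the tool from outside, world axes, zero at the start; "moment": the same for the moment, N m; "gripper_width": finger opening in m; "gripper_force": force on a finger pad.
Only numpy, scipy, OpenCV 4.12 (cv2) and the standard library are available. Lean on these libraries where they do the work, as an engineer would, in place of code of your own. Each camera call takes 0.05 s, during which the arm holds its last target. There are 200 camera calls.

## Working session

There is one attempt and no reset: what is moved stays moved. The work goes in short steps, Python scripts to look and compute and a tool call to move; the robot and the scene stay as the last step left them, time stands still between calls to the robot, and variables do not carry over. Pictures are saved under pics/ and viewed, at most 10 in all, crops included, and the job is handed in when it is done.

Besides the shell and the picture viewer there is one more tool, called after "Call:" as name(argument=value, ...), one argument or row to a line, values as JSON. drive_tool: Moves the arm, as the interface text tells. Its arguments: {"type":"object","properties":{"plan":{"type":"array"},"fingers":{"type":"number"},"newtons":{"type":"number"}},"required":["plan"]}

```bash
ls; mkdir -p pics; python3 - <<'E'
from rig import arm
import cv2,numpy as np
s=arm.read_state();print(s)
for n in("top","side"):
    im=arm.grab_frame(n);cv2.imwrite(f"pics/{n}0.png",cv2.cvtColor(im,cv2.COLOR_RGB2BGR))
    c=arm.camera_info(n);print(n,np.round(c["mtx"],1).tolist(),np.round(c["pose"],3).tolist())
print(arm.hold_point_z)
E
```

```text
pics
{'t': 0.0, 'joint_positions': array([ 1.07580633,  0.5220399 , -0.03633135,  1.60000513,  0.02121386,
        1.02108368, -0.1128208 ]), 'dq': array([-0.00046063,  0.00139362, -0.0007754 ,  0.00136047,  0.00119883,
        0.00134063,  0.00123886]), 'joint_efforts': array([ 7.38279450e-04, -9.27105975e+01,  1.97991572e+00, -3.69930947e+01,
        1.77002850e-02,  8.21563764e-03, -6.55805411e-05]), 'tool_pos': array([ 0.25740757, -0.56916311,  0.23071059]), 'eef_rot': array([[ 9.11133582e-01,  4.12110770e-01, -5.56043169e-04],
       [ 4.12111135e-01, -9.11133029e-01,  1.00734137e-03],
       [-9.14930691e-05, -1.14697413e-03, -9.99999338e-01]]), 'ft_force': array([ 0.41995482, -0.41873324,  0.768321  ]), 'moment': array([-0.04653265,  0.04846119,  0.02176817]), 'gripper_force': 0.0, 'gripper_width': 0.0855933395801798}
top [[373.2, 0.0, 255.3], [0.0, 373.2, 186.4], [0.0, 0.0, 1.0]] [[-0.01, -0.993, 0.118, 0.325], [-1.0, 0.007, -0.021, 0.053], [0.02, -0.119, -0.993, 1.047], [0.0, 0.0, 0.0, 1.0]]
side [[490.0, 0.0, 244.9], [0.0, 490.0, 189.2], [0.0, 0.0, 1.0]] [[-0.995, -0.072, 0.065, 0.377], [-0.097, 0.747, -0.658, 1.011], [-0.001, -0.661, -0.75, 1.123], [0.0, 0.0, 0.0, 1.0]]
0.0187
```

View pics/top0.png

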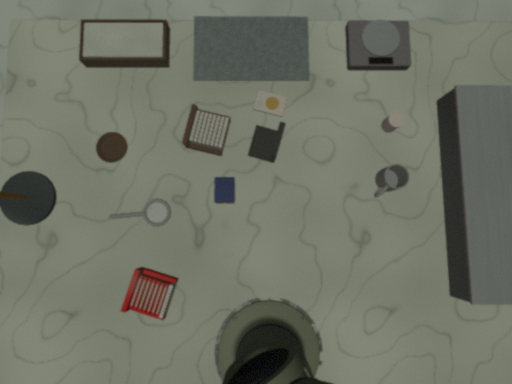

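View pics/side0.png

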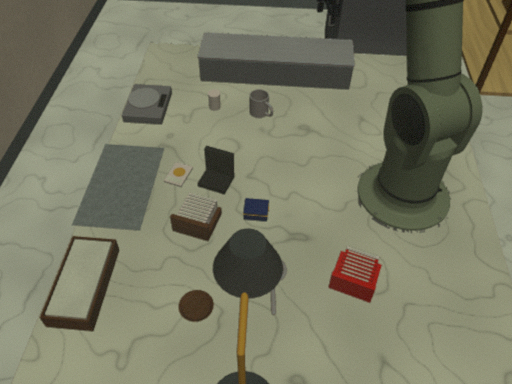

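The top view shows the rack at about (207,131), its open end facing right. The bookend is at (267,142), foot up at its right end (~281). The blue box is at (225,190), the loose case at (270,103), and the red decoy at (150,293). I'll enlarge the area to measure it.

```bash
cat > h.py <<'E'
from rig import arm
import cv2,numpy as np
def ray(n,uv,z,c=None):
    c=c or arm.camera_info(n);P=np.array(c["pose"]);uv=np.atleast_2d(np.array(uv,float))
    d=np.c_[uv,np.ones(len(uv))]@np.linalg.inv(c["mtx"]).T@P[:3,:3].T
    o=P[:3,3];return o+d*((z-o[2])/d[:,2])[:,None]
def proj(n,X):
    c=arm.camera_info(n);P=np.array(c["pose"]);p=(np.atleast_2d(X)-P[:3,3])@P[:3,:3]@np.array(c["mtx"]).T
    return p[:,:2]/p[:,2:]
def crop(n,x0,y0,w,h,k,f,im=None):
    im=arm.grab_frame(n) if im is None else im
    o=cv2.resize(im[y0:y0+h,x0:x0+w],None,fx=k,fy=k,interpolation=cv2.INTER_CUBIC)
    cv2.imwrite(f,cv2.cvtColor(cv2.convertScaleAbs(o,alpha=1.5),cv2.COLOR_RGB2BGR));return im
E
python3 - <<'E'
from h import *
t=cv2.cvtColor(cv2.imread('pics/top0.png'),cv2.COLOR_BGR2RGB);s=cv2.cvtColor(cv2.imread('pics/side0.png'),cv2.COLOR_BGR2RGB)
crop('top',175,85,120,100,5,'pics/a.png',t);crop('side',160,140,120,110,5,'pics/b.png',s)
a=cv2.imread('pics/a.png');b=cv2.imread('pics/b.png')
cv2.imwrite('pics/a1.png',a);cv2.imwrite('pics/b1.png',b)
E
```

```text
(no output)
```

View pics/a1.png

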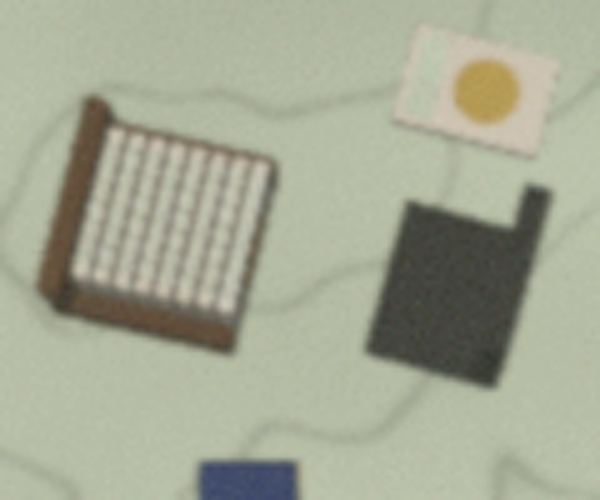

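View pics/b1.png

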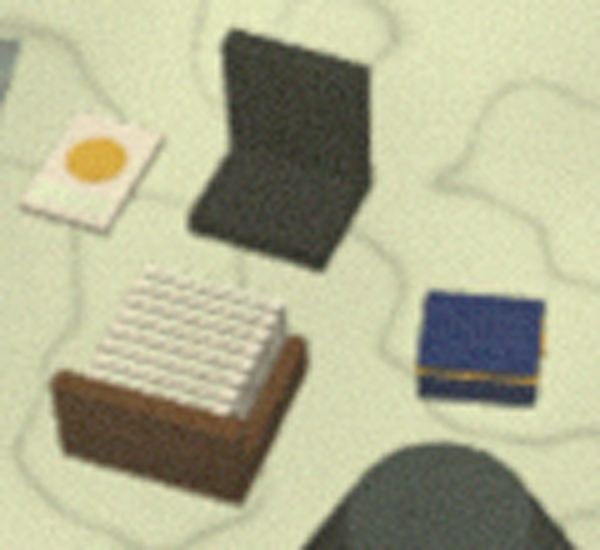

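The crops show the bookend's plate top at crop corners (407,202), (366,352) and (495,387), with the foot tip at (527–550,187). The last case's edge runs (272,160)–(232,318), with the rail end at (235,352).

```bash
python3 - <<'E'
from h import *
f=lambda L:[((u+.5)/5-.5+175,(v+.5)/5-.5+85) for u,v in L]
g=lambda L:[((u+.5)/5-.5+160,(v+.5)/5-.5+140) for u,v in L]
pr=lambda n,a:print(n,np.round(a[:,:2]*1e3,1).tolist())
pr('case top .06',ray('top',f([(272,160),(232,318)]),.06))
pr('wall top .066',ray('top',f([(90,97),(42,287)]),.066))
pr('rail LR .03',ray('top',f([(235,352),(62,312)]),.03))
pr('plate .016',ray('top',f([(407,202),(366,352),(495,387)]),.016))
pr('foottop .105',ray('top',f([(527,185),(550,190)]),.105))
pr('side foottop .105 (rackside face)',ray('side',g([(225,33),(368,68)]),.105))
pr('side plate edge ctr z0', ray('side',g([(192,228),(322,270)]),.0))
pr('side heel L z0', ray('side',g([(372,184)]),.016))
pr('side case top .06 ',ray('side',g([(150,268),(284,300)]),.06))
pr('side wall foot',ray('side',g([(66,455),(242,502)]),.0))
pr('side wall top',ray('side',g([(54,378),(240,425)]),.066))
pr('box top',ray('side',g([(428,292),(544,300),(536,380),(418,372)]),.037))
pr('case',ray('side',g([(85,112),(163,133),(107,232),(23,207)]),.009))
print(arm.camera_info('wrist')['mtx'])
c=arm.camera_info('wrist')['pose'];s=arm.read_state();T=np.eye(4);T[:3,:3]=s['eef_rot'];T[:3,3]=s['tool_pos'];print(np.round(np.linalg.inv(T)@c,3))
E
```

```text
case top .06 [[634.5, 101.8], [546.9, 123.4]]
wall top .066 [[668.1, 200.0], [563.0, 224.5]]
rail LR .03 [[534.5, 123.8], [557.5, 219.6]]
plate .016 [[623.5, 27.4], [536.9, 51.3], [516.5, -21.0]]
foottop .105 [[606.5, -32.9], [603.8, -44.8]]
side foottop .105 (rackside face) [[602.4, -41.4], [513.5, -19.9]]
side plate edge ctr z0 [[619.6, 23.7], [535.7, 49.9]]
side heel L z0 [[511.5, -8.9]]
side case top .06  [[625.8, 109.2], [545.9, 125.6]]
side wall foot [[663.3, 201.9], [558.9, 224.6]]
side wall top [[663.2, 198.3], [556.7, 220.6]]
box top [[467.0, 92.4], [399.5, 92.0], [400.1, 151.4], [466.9, 152.1]]
case [[701.4, -60.0], [648.8, -46.4], [668.7, 39.8], [724.0, 24.4]]
[[273.2628303    0.         260.44089782]
 [  0.         273.2628303  191.79447786]
 [  0.           0.           1.        ]]
[[-0.001 -0.963 -0.27   0.068]
 [ 1.    -0.001 -0.     0.001]
 [ 0.    -0.27   0.963 -0.142]
 [ 0.     0.     0.     1.   ]]
```

Call:
drive_tool(
  plan=[
    {"translation": [0.55,-0.41,0],"spin": 0},
    {"translation": [0.55,-0.41,0],"spin": 0},
    {"translation": [0.55,-0.41,0],"spin": 0},
    {"translation": [0.55,-0.41,0],"spin": 0},
    {"translation": [0.55,-0.41,0],"spin": 0},
  ],
  fingers=0.5,
)

```text
t: 0.52
tool_pos: [0.3578, -0.3872, 0.2311]
eef_rot: [[0.911, 0.412, -0.0], [0.412, -0.911, 0.0], [0.0, -0.0, -1.0]]
ft_force: [1.2, -0.2, 1.2]
gripper_width: 0.0427
gripper_force: 0.0
```

Call:
drive_tool(
  plan=[
    {"translation": [0.55,-0.41,0],"spin": 0},
    {"translation": [0.55,-0.41,0],"spin": 0},
    {"translation": [0.55,-0.41,0],"spin": 0},
    {"translation": [0.55,-0.41,0],"spin": 0},
    {"translation": [0.55,-0.41,0],"spin": 0},
  ],
)

```text
t: 0.93
tool_pos: [0.4575, -0.2071, 0.2313]
eef_rot: [[0.911, 0.412, 0.0], [0.412, -0.911, 0.0], [0.0, -0.0, -1.0]]
ft_force: [-0.6, -1.4, 0.3]
gripper_width: 0.0424
gripper_force: 0.0
```

Call:
drive_tool(
  plan=[
    {"translation": [0.55,-0.41,0],"spin": -0.2},
    {"translation": [0.55,-0.41,0],"spin": -0.2},
    {"translation": [0.55,-0.41,0],"spin": -0.2},
    {"translation": [0.55,-0.41,0],"spin": -0.2},
    {"translation": [0.55,-0.41,0],"spin": -0.2},
  ],
)

```text
t: 1.35
tool_pos: [0.5571, -0.0269, 0.2313]
eef_rot: [[0.492, 0.871, 0.0], [0.871, -0.492, 0.0], [0.0, -0.0, -1.0]]
ft_force: [0.5, -0.9, 0.4]
gripper_width: 0.0427
gripper_force: 0.0
```

Call:
drive_tool(
  plan=[
    {"translation": [0.1,-0.01,0],"spin": -0.078},
    {"translation": [0.1,-0.01,0],"spin": -0.078},
    {"translation": [0.1,-0.01,0],"spin": -0.078},
    {"translation": [0.1,-0.01,0],"spin": -0.078},
  ],
)

```text
t: 1.68
tool_pos: [0.5685, -0.0024, 0.2309]
eef_rot: [[0.277, 0.961, -0.001], [0.961, -0.277, -0.0], [-0.0, -0.001, -1.0]]
ft_force: [-0.6, -0.5, 0.7]
gripper_width: 0.0425
gripper_force: 0.0
```

```bash
python3 - <<'E'
from h import *
print(arm.read_state()['tool_pos'])
c=arm.camera_info('wrist');im=arm.grab_frame('wrist')
np.savez('w1.npz',im=im,**c)
o=cv2.resize(im,(768,576),interpolation=cv2.INTER_CUBIC);cv2.imwrite('pics/w1.png',cv2.cvtColor(cv2.convertScaleAbs(o,alpha=1.5),cv2.COLOR_RGB2BGR))
E
```

```text
[ 0.56848614 -0.00242057  0.23089204]
```

View pics/w1.png

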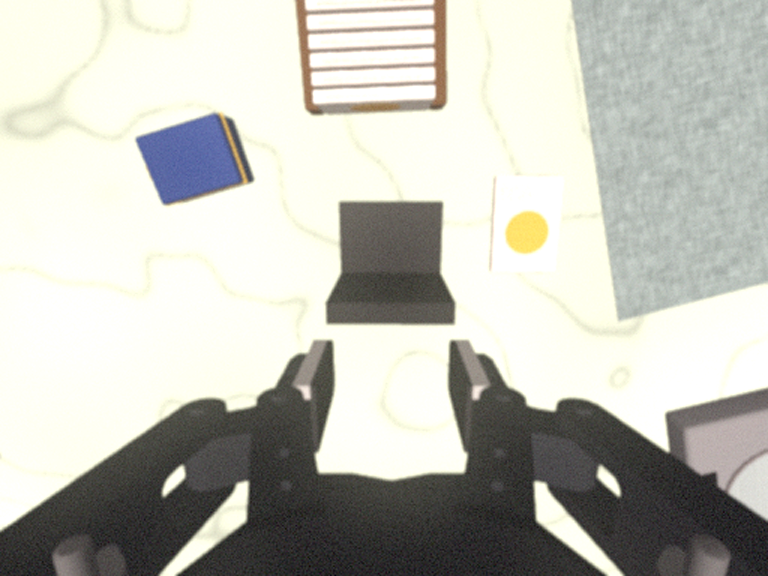

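The wrist view shows the bookend square to the tool. The plate edge runs (340,202)–(442,202) and the foot's top face spans rows 304–322. The last case's top edge is (311,103)–(436,100), with rail ends at (308,112) and (444,108).

```bash
python3 - <<'E'
from h import *
c=dict(np.load('w1.npz'))
f=lambda L:[((u+.5)/1.5-.5,(v+.5)/1.5-.5) for u,v in L]
pr=lambda n,a:print(n,np.round(a[:,:2]*1e3,1).tolist(),np.round(np.degrees(np.arctan2(*(a[0]-a[1])[1::-1][::-1])),1), np.round(np.linalg.norm(a[0]-a[1])*1e3,1))
R=lambda L,z:ray('',f(L),z,c)
pr('plate .016',R([(340,202),(442,202)],.016))
pr('foottop front',R([(328,304),(454,304)],.105))
pr('foottop back',R([(327,322),(455,322)],.105))
pr('case top',R([(311,103),(436,100)],.06))
pr('rail',R([(306,108),(445,106)],.03))
pr('case floor',R([(316,113),(430,109)],.0))
E
```

```text
plate .016 [[538.8, 51.2], [622.4, 27.1]] -73.9 87.1
foottop front [[521.7, -9.1], [604.8, -33.1]] -73.9 86.5
foottop back [[516.9, -21.4], [602.3, -46.0]] -73.9 89.0
case top [[546.3, 123.3], [631.3, 100.7]] -75.2 87.9
rail [[537.5, 126.8], [641.1, 98.4]] -74.6 107.5
case floor [[539.9, 126.5], [633.1, 102.8]] -75.7 96.2
```

Call:
drive_tool(
  plan=[
    {"translation": [0.033,0,0.1],"spin": 0},
    {"translation": [0.033,0,0.2],"spin": 0},
    {"translation": [0.033,0,0.3],"spin": 0},
    {"translation": [0.033,0,0.4],"spin": 0},
    {"translation": [0.033,0,0.49],"spin": 0},
  ],
)

```text
t: 2.15
tool_pos: [0.5709, 0.0062, 0.0829]
eef_rot: [[0.278, 0.961, -0.0], [0.961, -0.278, -0.001], [-0.001, -0.0, -1.0]]
ft_force: [1.3, -0.1, -0.4]
gripper_width: 0.0427
gripper_force: 0.0
```

Call:
drive_tool(
  plan=[
    {"translation": [-0.015,0,0],"spin": 0},
    {"translation": [-0.03,0,0],"spin": 0},
    {"translation": [-0.045,0,0],"spin": 0},
    {"translation": [-0.06,0,0],"spin": 0},
    {"translation": [-0.075,0,0],"spin": 0},
  ],
)

```text
t: 2.57
tool_pos: [0.5662, -0.0146, 0.086]
eef_rot: [[0.274, 0.962, 0.003], [0.962, -0.274, 0.0], [0.001, 0.003, -1.0]]
ft_force: [-0.1, 1.5, 1.9]
gripper_width: 0.0426
gripper_force: 0.9
```

Call:
drive_tool(
  plan=[
    {"translation": [-0.015,0,0.005],"spin": 0},
    {"translation": [-0.03,0,0.01],"spin": 0},
    {"translation": [-0.045,0,0.015],"spin": 0},
    {"translation": [-0.06,0,0.02],"spin": 0},
    {"translation": [-0.075,0,0.025],"spin": 0},
  ],
)

```text
t: 2.98
tool_pos: [0.5591, -0.036, 0.0766]
eef_rot: [[0.273, 0.962, -0.0], [0.962, -0.273, -0.0], [-0.0, -0.0, -1.0]]
ft_force: [0.3, 0.7, 1.2]
gripper_width: 0.0429
gripper_force: 0.5
```

Call:
drive_tool(
  plan=[
    {"translation": [-0.012,0,0],"spin": 0},
    {"translation": [-0.024,0,0],"spin": 0},
    {"translation": [-0.036,0,0],"spin": 0},
    {"translation": [-0.048,0,0],"spin": 0},
    {"translation": [-0.06,0,0],"spin": 0},
  ],
)

```text
t: 3.4
tool_pos: [0.5543, -0.0532, 0.0768]
eef_rot: [[0.272, 0.962, -0.0], [0.962, -0.272, -0.0], [-0.0, -0.0, -1.0]]
ft_force: [-0.1, 0.2, 0.6]
gripper_width: 0.0427
gripper_force: 0.0
```

```bash
python3 - <<'E'
from h import *
print(arm.read_state()['tool_pos'])
s=arm.grab_frame('side')
crop('side',140,100,150,130,5,'pics/s2.png',s)
E
```

```text
[ 0.55425056 -0.0531924   0.07680199]
```

View pics/s2.png

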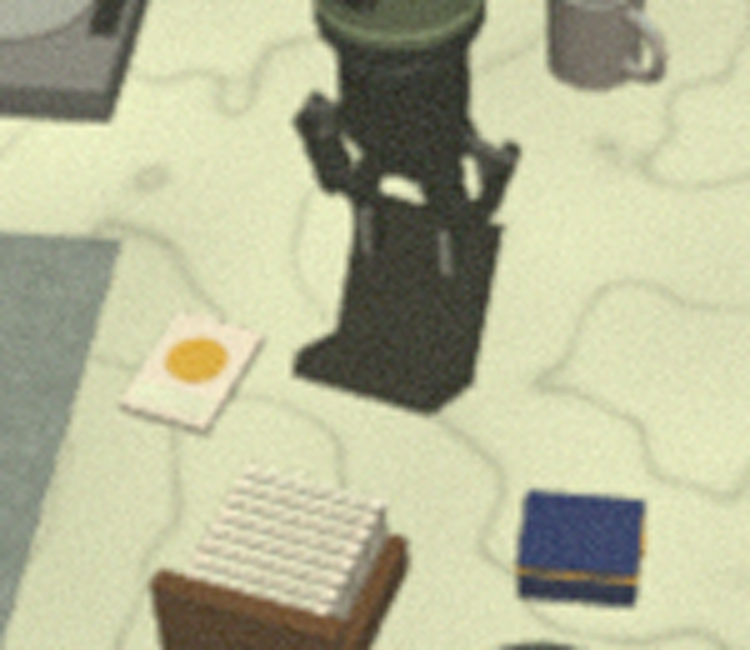

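Side view: the bookend is part-way over, with the plate edge at (295–435, 370–410) raised and the fingers on the foot near (365,225) and (445,250). I'll keep going.

Call:
drive_tool(
  plan=[
    {"translation": [-0.012,0,0],"spin": 0},
    {"translation": [-0.024,0,0],"spin": 0},
    {"translation": [-0.036,0,0],"spin": 0},
    {"translation": [-0.048,0,0],"spin": 0},
    {"translation": [-0.06,0,0],"spin": 0},
  ],
)

```text
t: 3.87
tool_pos: [0.5493, -0.0706, 0.0768]
eef_rot: [[0.273, 0.962, -0.0], [0.962, -0.273, -0.0], [-0.0, -0.0, -1.0]]
ft_force: [0.2, 0.3, 0.3]
gripper_width: 0.0428
gripper_force: 0.0
```

Call:
drive_tool(
  plan=[
    {"translation": [-0.01,0,0],"spin": 0},
    {"translation": [-0.02,0,0],"spin": 0},
    {"translation": [-0.02,0,0],"spin": 0},
    {"translation": [-0.02,0,0],"spin": 0},
  ],
)

```text
t: 4.2
tool_pos: [0.5478, -0.0761, 0.0768]
eef_rot: [[0.273, 0.962, 0.0], [0.962, -0.273, 0.0], [0.0, 0.0, -1.0]]
ft_force: [-0.4, -0.9, -0.7]
gripper_width: 0.0426
gripper_force: 0.0
```

```bash
python3 - <<'E'
from h import *
print(arm.read_state()['tool_pos'])
s=arm.grab_frame('side')
crop('side',140,100,150,130,5,'pics/s3.png',s)
E
```

```text
[ 0.54781856 -0.07605558  0.07682889]
```

View pics/s3.png

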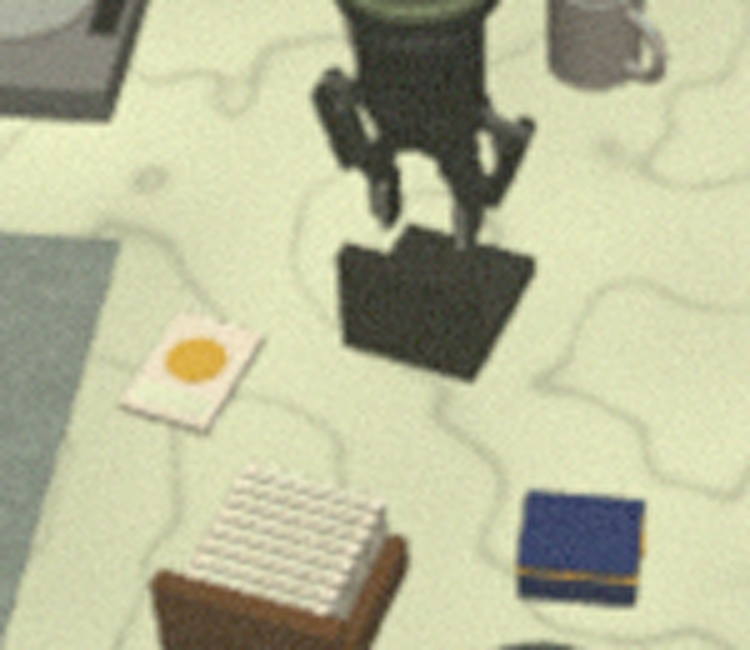

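Side view: the bookend has dropped over. Its lower back edge runs about (345,345)–(470,380), clear of the fingers. I'll compare these pixels with what a standing pose predicts.

```bash
python3 - <<'E'
from h import *
im=cv2.imread('pics/s3.png')
g=lambda L:[((u+.5)/5-.5+140,(v+.5)/5-.5+100) for u,v in L]
a=ray('side',g([(345,347),(470,382)]),0);print(np.round(a*1e3,1),np.linalg.norm(a[0]-a[1]))
m=a.mean(0);x=(a[0]-a[1]);print(np.degrees(np.arctan2(x[1],x[0])));x/=np.linalg.norm(x);y=np.array([-x[1],x[0],0]);z=np.array([0,0,1])
P=[m+i*.045*x+q*y+r*z for q,r in((0,0),(0,.078),(-.105,.016),(-.105,0)) for i in(1,-1)]
print(np.round(((proj('side',P)-[140,100])*5)).tolist())
t=arm.grab_frame('top');crop('top',175,85,140,110,5,'pics/t3.png',t)
E
```

```text
[[597.2 -47.7   0. ]
 [514.9 -25.2   0. ]] 0.08530146160270308
-15.30228237843833
[[340.0, 344.0], [471.0, 381.0], [332.0, 256.0], [469.0, 293.0], [403.0, 219.0], [531.0, 253.0], [404.0, 237.0], [531.0, 271.0]]
```

View pics/t3.png

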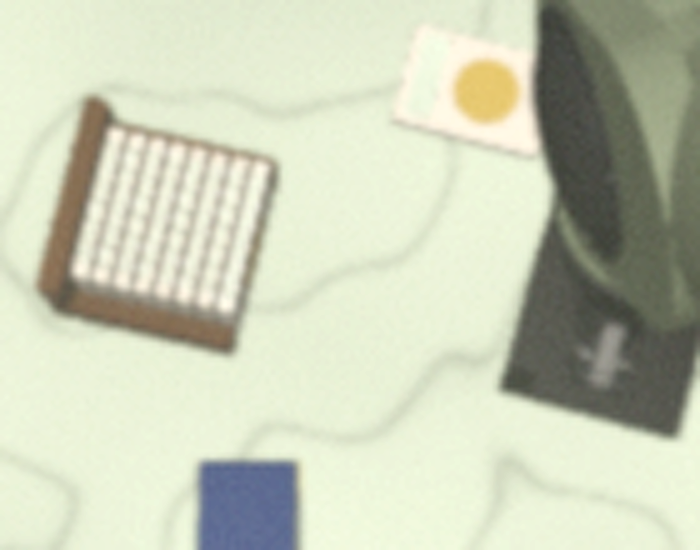

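The top view agrees: the bookend is standing on its foot, heel at its left edge, and the rack and box haven't moved. I'll lower to about 22 mm in front of the plate and push.

Call:
drive_tool(
  plan=[
    {"translation": [0,0,0.05],"spin": 0},
    {"translation": [0,0,0.1],"spin": 0},
    {"translation": [0,0,0.15],"spin": 0},
    {"translation": [0,0,0.182],"spin": 0},
    {"translation": [0,0,0.182],"spin": 0},
  ],
)

```text
t: 4.72
tool_pos: [0.5469, -0.0756, 0.0205]
eef_rot: [[0.272, 0.962, -0.002], [0.962, -0.272, 0.0], [-0.0, -0.002, -1.0]]
ft_force: [-0.5, 0.1, 0.1]
gripper_width: 0.0427
gripper_force: 0.0
```

Call:
drive_tool(
  plan=[
    {"translation": [0.02,0,0],"spin": 0},
    {"translation": [0.035,0,0],"spin": 0},
    {"translation": [0.05,0,0],"spin": 0},
    {"translation": [0.065,0,0],"spin": 0},
    {"translation": [0.08,0,0],"spin": 0},
  ],
)

```text
t: 5.13
tool_pos: [0.5547, -0.0526, 0.0227]
eef_rot: [[0.273, 0.962, 0.001], [0.962, -0.273, -0.0], [-0.0, 0.001, -1.0]]
ft_force: [-2.1, -4.7, 1.7]
gripper_width: 0.0426
gripper_force: 0.0
```

Call:
drive_tool(
  plan=[
    {"translation": [0.02,0,0],"spin": 0},
    {"translation": [0.04,0,0],"spin": 0},
    {"translation": [0.06,0,0],"spin": 0},
    {"translation": [0.08,0,0],"spin": 0},
    {"translation": [0.1,0,0],"spin": 0},
  ],
)

```text
t: 5.55
tool_pos: [0.5627, -0.0233, 0.0222]
eef_rot: [[0.272, 0.962, 0.0], [0.962, -0.272, 0.0], [0.0, 0.0, -1.0]]
ft_force: [-1.4, -4.6, 1.5]
gripper_width: 0.0428
gripper_force: 0.0
```

```bash
python3 - <<'E'
from h import *
print(arm.read_state()['tool_pos'])
c=arm.camera_info('wrist');im=arm.grab_frame('wrist')
np.savez('w2.npz',im=im,**c)
o=cv2.resize(im,(768,576),interpolation=cv2.INTER_CUBIC);cv2.imwrite('pics/w2.png',cv2.cvtColor(cv2.convertScaleAbs(o,alpha=1.5),cv2.COLOR_RGB2BGR))
E
```

```text
[ 0.56271647 -0.02327321  0.02224187]
```

View pics/w2.png

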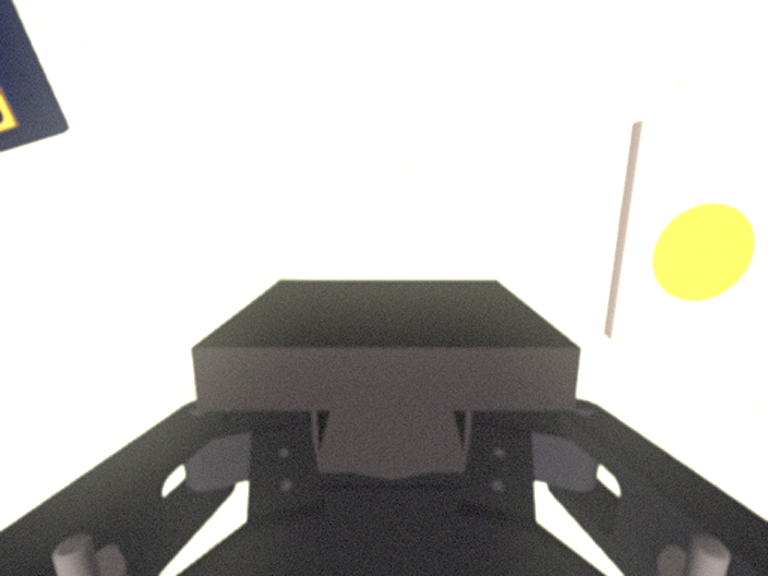

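Wrist view: the bookend is square to the fingers, its heel edge at (280,281)–(498,281). Next I'll fit the rack numerically from the earlier wrist frame.

```bash
python3 - <<'E'
from h import *
c=dict(np.load('w2.npz'));f=lambda L:[((u+.5)/1.5-.5,(v+.5)/1.5-.5) for u,v in L]
# heel: first dark row per column
g=cv2.cvtColor(c['im'],cv2.COLOR_RGB2GRAY).astype(int)
print(g[180:196,260].tolist(), g[120,200])
th=(g[180:196,260].max()+g[185:200,260].min())/2
def sub(v,th):  # first downward crossing
    i=np.argmax(v<th);return i-1+(v[i-1]-th)/(v[i-1]-v[i])
cols=range(195,325,5);pts=[(u,170+sub(g[170:200,u],th)) for u in cols]
h=ray('',pts,0,c)[:,:2];k=np.polyfit(h[:,0],h[:,1],1);print('heel yaw',np.degrees(np.arctan(k[0])))
e=ray('',f([(279.5,281),(499,281)]),0,c)[:,:2];m=e.mean(0);m[1]=np.polyval(k,m[0]);print('heel ends',e*1e3,'mid',m*1e3)
R=arm.read_state()['eef_rot'];p=arm.read_state()['tool_pos'];print('heel in tool',(m-p[:2])@R[:2,:2]*1e3)
w=dict(np.load('w1.npz'));im=w['im'].astype(int)
br=(im[...,0]-im[...,2]>18)&(im.sum(2)<330)
L,Rr=[],[]
for r in range(2,62,3):
    cs=np.flatnonzero(br[r,190:310])+190
    if len(cs): L.append((cs[0]-.5,r));Rr.append((cs[-1]+.5,r))
l=ray('',L,.03,w)[:,:2];r=ray('',Rr,.03,w)[:,:2]
for n,q in(('L',l),('R',r)):
    kk=np.polyfit(q[:,1],q[:,0],1);print(n,'yaw',np.degrees(np.arctan(kk[0])),'x at y=.15',np.polyval(kk,.15),'resid',np.std(q[:,0]-np.polyval(kk,q[:,1])))
# last case front edge: bright->dark crossing of white tops
gg=im[...,2];P=[]
for u in range(212,288,4):
    v=gg[60:80,u]; P.append((u,60+sub(v,(v.max()+v.min())/2)))
print(gg[60:80,250].tolist());q=ray('',P,.06,w)[:,:2];kk=np.polyfit(q[:,0],q[:,1],1);print('case edge yaw',np.degrees(np.arctan(kk[0])),'y at x=.589',np.polyval(kk,.589),np.std(q[:,1]-np.polyval(kk,q[:,0])))
E
```

```text
[203, 206, 204, 204, 200, 180, 140, 92, 65, 60, 61, 61, 59, 61, 57, 58] 204
heel yaw -15.910072821792024
heel ends [[525.09954547  12.56492101]
 [612.53692968 -12.26863651]] mid [568.81823757   0.80535385]
heel in tool [23.4003691  -0.58137486]
L yaw 13.856086574354354 x at y=.15 0.5425861624717906 resid 0.00033624617633371364
R yaw 13.278020161134833 x at y=.15 0.6540612913444277 resid 0.00034167260012310914
[180, 175, 169, 166, 168, 170, 162, 132, 95, 70, 62, 51, 56, 64, 98, 136, 158, 162, 162, 159]
case edge yaw -13.859703205407982 y at x=.589 0.11217953391467073 0.0002566050014974207
```

Call:
drive_tool(
  plan=[
    {"translation": [0.02,-0.001,0],"spin": -0.0025},
    {"translation": [0.04,-0.003,0],"spin": -0.005},
    {"translation": [0.06,-0.005,0],"spin": -0.0075},
    {"translation": [0.08,-0.007,0],"spin": -0.01},
    {"translation": [0.1,-0.009,0],"spin": -0.0122},
  ],
)

```text
t: 6.02
tool_pos: [0.5682, 0.0062, 0.0222]
eef_rot: [[0.235, 0.972, 0.0], [0.972, -0.235, -0.0], [-0.0, 0.0, -1.0]]
ft_force: [-0.1, -3.3, -1.9]
gripper_width: 0.0425
gripper_force: 0.0
```

Call:
drive_tool(
  plan=[
    {"translation": [0.02,-0.001,0],"spin": 0},
    {"translation": [0.04,-0.002,0],"spin": 0},
    {"translation": [0.06,-0.004,0],"spin": 0},
    {"translation": [0.08,-0.005,0],"spin": 0},
    {"translation": [0.1,-0.006,0],"spin": 0},
  ],
)

```text
t: 6.43
tool_pos: [0.5734, 0.0358, 0.0221]
eef_rot: [[0.236, 0.972, -0.0], [0.972, -0.236, -0.0], [-0.0, -0.0, -1.0]]
ft_force: [-0.3, -0.7, 0.0]
gripper_width: 0.0429
gripper_force: 0.0
```

```bash
cat > m.py <<'E'
from h import *
s=arm.read_state();p=s['tool_pos'];R=s['eef_rot'];print(p,np.degrees(np.arctan2(R[1,0],R[0,0])),s['ft_force'])
c=arm.camera_info('wrist');im=arm.grab_frame('wrist');np.savez('w3.npz',im=im,**c)
g=cv2.cvtColor(im,cv2.COLOR_RGB2GRAY).astype(int)
print('col260',g[100:200:2,260].tolist());print('row187',g[191,170:350:1].tolist())
E
python3 m.py
```

```text
[0.57344559 0.03579788 0.02213902] 76.37671417685611 [-0.34709047 -0.7485441   0.02801006]
col260 [208, 206, 207, 209, 208, 207, 209, 210, 209, 209, 207, 207, 208, 207, 207, 209, 209, 208, 208, 209, 209, 208, 206, 209, 207, 207, 207, 208, 206, 205, 202, 201, 200, 195, 193, 193, 193, 192, 196, 200, 169, 78, 65, 65, 59, 60, 52, 50, 51, 48]
row187 [206, 206, 207, 206, 206, 203, 194, 171, 134, 98, 75, 65, 69, 66, 67, 67, 64, 66, 62, 68, 59, 62, 63, 62, 64, 61, 61, 64, 61, 58, 63, 58, 62, 56, 60, 59, 59, 62, 60, 61, 60, 62, 60, 65, 61, 59, 62, 56, 59, 59, 64, 55, 56, 55, 56, 57, 58, 64, 55, 61, 61, 55, 61, 63, 58, 54, 62, 60, 54, 55, 60, 56, 59, 53, 56, 58, 58, 56, 64, 59, 56, 56, 55, 57, 59, 55, 57, 53, 45, 58, 56, 63, 61, 54, 59, 58, 56, 61, 56, 59, 57, 59, 56, 58, 55, 55, 62, 57, 53, 59, 60, 58, 56, 54, 58, 57, 60, 58, 55, 59, 57, 58, 61, 52, 57, 57, 56, 56, 58, 56, 56, 58, 60, 56, 55, 55, 58, 56, 58, 59, 55, 53, 64, 60, 60, 55, 60, 60, 60, 55, 61, 62, 59, 57, 57, 60, 61, 55, 60, 64, 58, 59, 63, 57, 66, 60, 62, 59, 62, 62, 63, 64, 64, 63, 74, 103, 142, 180, 198, 208]
```

```bash
cat > n.py <<'E'
from h import *
import sys
w=dict(np.load(sys.argv[1]));im=w['im'].astype(int);g=im.sum(2)/3
s=arm.read_state();p=s['tool_pos'];R=s['eef_rot']
T=lambda q:((q[:,:2]-p[:2])@R[:2,:2])*1e3
def sub(v,th):
    i=np.argmax(v<th);return i-1+(v[i-1]-th)/(v[i-1]-v[i])
U=range(195,325,5);h=T(ray('',[(u,170+sub(g[170:200,u],125)) for u in U],0,w));k=np.polyfit(h[:,1],h[:,0],1)
print('heel tool-x',np.polyval(k,0),'yaw rel tool',np.degrees(k[0]))
# lateral centre: plate top back edge z=.078, edges at row of widest
for r in (188,191,200,210):
    a=r*0+150+sub(g[r,150:260],130); b=380-sub(g[r,380:260:-1],130);print(r,a,b,(a+b)/2)
br=(im[...,0]-im[...,2]>25)&(g<140)
rows=np.flatnonzero(br[:150].sum(1)>5);print('brown rows',rows.min() if len(rows) else None,rows.max() if len(rows) else None)
print('col260',g[0:110:3,260].astype(int).tolist());print('row60',g[60,100:420:5].astype(int).tolist())
E
python3 n.py w3.npz
```

```text
heel tool-x 26.545097648368028 yaw rel tool -0.132174274065038
188 181.28181818181818 342.3873873873874 261.8346027846028
191 178.0 345.78632478632477 261.89316239316236
200 168.05737704918033 355.84033613445376 261.94885659181705
210 157.11111111111111 367.32142857142856 262.2162698412698
brown rows 12 129
col260 [143, 212, 211, 181, 126, 114, 111, 183, 215, 214, 214, 211, 211, 184, 217, 202, 160, 117, 117, 155, 219, 223, 215, 213, 212, 200, 219, 203, 143, 120, 101, 100, 190, 204, 202, 204, 203]
row60 [204, 204, 205, 203, 202, 204, 204, 222, 223, 222, 224, 221, 221, 223, 221, 220, 219, 220, 222, 219, 220, 220, 219, 219, 220, 219, 219, 218, 218, 218, 218, 217, 219, 219, 217, 218, 219, 217, 218, 217, 217, 216, 217, 218, 216, 216, 215, 219, 217, 216, 216, 216, 217, 217, 211, 157, 203, 204, 201, 204, 204, 203, 201, 189]
```

```bash
cat > q.py <<'E'
from h import *
import sys
w=dict(np.load(sys.argv[1]));im=w['im'].astype(int);g=cv2.GaussianBlur(w['im'],(3,3),0).astype(float).sum(2)/3
s=arm.read_state();p=s['tool_pos'];R=s['eef_rot'];c=w['pose']
T=lambda q:((q[:,:2]-p[:2])@R[:2,:2])*1e3
for r in range(170,215,8):
    a=np.flatnonzero(g[r]<130); a=a[(a>120)&(a<420)]; print('bookend mid',r,((a[0]+a[-1])/2-w['mtx'][0,2])/(a[-1]-a[0]+1)*90)
for r in (40,45,58,62,66,72,75):
    d=np.abs(np.gradient(g[r])); l=110+np.argmax(d[110:160]); q=350+np.argmax(d[350:400])
    e=T(ray('',[(l,r),(q,r)],.06,w));print('case',r,l,q,e.round(1).tolist(),'mid',e[:,1].mean().round(2))
P=[]
for u in range(150,365,8):
    d=np.gradient(g[70:100,u]);i=70+np.argmin(d);P.append((u,i))
print([v for u,v in P])
e=T(ray('',P,.06,w));k=np.polyfit(e[:,1],e[:,0],1);print('case edge tool-x',np.polyval(k,0),'yaw',np.degrees(k[0]),np.std(e[:,0]-np.polyval(k,e[:,1])))
print('cam offset',((c[:2,3]-p[:2])@R[:2,:2])*1e3)
E
python3 q.py w3.npz
```

```text
Traceback (most recent call last):
  File "q.py", line 7, in <module>
    a=np.flatnonzero(g[r]<130); a=a[(a>120)&(a<420)]; print('bookend mid',r,((a[0]+a[-1])/2-w['mtx'][0,2])/(a[-1]-a[0]+1)*90)
                                                                              ~^^^
IndexError: index 0 is out of bounds for axis 0 with size 0
```

```bash
sed -i 's/range(170,215,8)/(188,194,200,206)/' q.py; python3 q.py w3.npz
```

```text
bookend mid 188 0.8715478009185098
bookend mid 194 0.801823976845029
bookend mid 200 0.7503700318068453
bookend mid 206 9.942201558849922
case 40 130 374 [[90.5, -44.2], [90.3, 39.3]] mid -2.44
case 45 129 377 [[88.9, -44.8], [88.8, 40.5]] mid -2.11
case 58 134 375 [[84.9, -43.6], [84.7, 40.3]] mid -1.63
case 62 132 372 [[83.6, -44.4], [83.4, 39.4]] mid -2.51
case 66 133 372 [[82.3, -44.3], [82.1, 39.5]] mid -2.35
case 72 133 371 [[80.4, -44.5], [80.2, 39.4]] mid -2.55
case 75 153 371 [[79.4, -37.6], [79.2, 39.5]] mid 0.98
[np.int64(83), np.int64(83), np.int64(83), np.int64(83), np.int64(83), np.int64(83), np.int64(83), np.int64(83), np.int64(83), np.int64(83), np.int64(83), np.int64(83), np.int64(83), np.int64(83), np.int64(83), np.int64(83), np.int64(83), np.int64(83), np.int64(84), np.int64(84), np.int64(84), np.int64(84), np.int64(84), np.int64(84), np.int64(84), np.int64(84), np.int64(84)]
case edge tool-x 76.51262083085501 yaw -0.4528874568665966 0.09048308866060625
cam offset [65.60191291  0.38787046]
```

Call:
drive_tool(
  plan=[
    {"translation": [0.015,0,0],"spin": -0.009},
    {"translation": [0.03,0,0],"spin": -0.018},
    {"translation": [0.043,-0.001,0],"spin": -0.028},
    {"translation": [0.056,-0.002,0],"spin": -0.028},
    {"translation": [0.066,-0.003,0],"spin": -0.028},
  ],
)

```text
t: 6.9
tool_pos: [0.5773, 0.055, 0.0222]
eef_rot: [[0.149, 0.989, -0.0], [0.989, -0.149, 0.0], [0.0, -0.0, -1.0]]
ft_force: [-0.9, -5.2, 2.1]
gripper_width: 0.0424
gripper_force: 1.1
```

Call:
drive_tool(
  plan=[
    {"translation": [0.012,0,0],"spin": 0},
    {"translation": [0.024,0,0],"spin": 0},
    {"translation": [0.036,-0.001,0],"spin": 0},
    {"translation": [0.046,-0.001,0],"spin": 0},
    {"translation": [0.052,-0.001,0],"spin": 0},
  ],
)

```text
t: 7.32
tool_pos: [0.5793, 0.0707, 0.0222]
eef_rot: [[0.149, 0.989, 0.0], [0.989, -0.149, 0.0], [0.0, -0.0, -1.0]]
ft_force: [-2.1, -4.5, 1.2]
gripper_width: 0.0428
gripper_force: 0.0
```

Call:
drive_tool(
  plan=[
    {"translation": [0.008,-0.001,0],"spin": 0.007},
    {"translation": [0.016,-0.001,0],"spin": 0.014},
    {"translation": [0.022,-0.002,0],"spin": 0.021},
    {"translation": [0.028,-0.002,0],"spin": 0.028},
    {"translation": [0.03,-0.002,0],"spin": 0.028},
  ],
)

```text
t: 7.73
tool_pos: [0.58, 0.0796, 0.0222]
eef_rot: [[0.237, 0.971, -0.0], [0.971, -0.237, 0.0], [0.0, -0.0, -1.0]]
ft_force: [-0.6, -3.0, -0.9]
gripper_width: 0.0426
gripper_force: 0.0
```

```bash
python3 m.py | head -1; sed -i 's/(40,45,58,62,66,72,75)/(20,25,30,40,50,55)/; s/70:100,u/int(sys.argv[2]):int(sys.argv[3]),u/; s/i=70+/i=int(sys.argv[2])+/' q.py; python3 n.py w3.npz; python3 q.py w3.npz 50 120
```

```text
[0.57996291 0.07958755 0.02218265] 76.27247765236078 [-0.57477828 -2.95265373 -0.91828153]
heel tool-x 38.52885473814334 yaw rel tool 0.1451385318907447
188 134.71428571428578 452.0 293.3571428571429
191 169.4545454545455 364.4285714285715 266.9415584415585
200 148.75739644970415 381.28915662650604 265.0232765381051
210 157.92079207920793 366.837037037037 262.37891455812246
brown rows 6 149
col260 [204, 171, 123, 114, 115, 194, 213, 208, 207, 204, 201, 176, 213, 198, 155, 116, 115, 149, 211, 215, 206, 208, 201, 186, 211, 196, 147, 115, 116, 187, 214, 213, 207, 205, 203, 210, 203]
row60 [201, 199, 202, 200, 202, 201, 203, 201, 196, 216, 218, 217, 217, 204, 210, 205, 202, 202, 200, 200, 204, 207, 207, 204, 199, 207, 205, 208, 207, 202, 205, 206, 206, 206, 208, 215, 205, 210, 207, 208, 211, 208, 209, 210, 213, 208, 210, 211, 212, 210, 209, 213, 207, 213, 214, 213, 214, 197, 198, 198, 198, 197, 196, 192]Traceback (most recent call last):
  File "q.py", line 7, in <module>
    a=np.flatnonzero(g[r]<130); a=a[(a>120)&(a<420)]; print('bookend mid',r,((a[0]+a[-1])/2-w['mtx'][0,2])/(a[-1]-a[0]+1)*90)
                                                                              ~^^^
IndexError: index 0 is out of bounds for axis 0 with size 0
```

Now centred numerically: rack mid about +1.1 mm and bookend about +1.2 mm in the tool frame, with roughly 9 mm of gap left. Pushing slowly until it touches.

Call:
drive_tool(
  plan=[
    {"translation": [0.007,0,0],"spin": 0},
    {"translation": [0.014,0,0],"spin": 0},
    {"translation": [0.02,0,0],"spin": 0},
    {"translation": [0.024,0,0],"spin": 0},
    {"translation": [0.026,0,0],"spin": 0},
  ],
)

```text
t: 8.2
tool_pos: [0.5816, 0.0853, 0.0221]
eef_rot: [[0.237, 0.972, -0.001], [0.972, -0.237, -0.002], [-0.002, -0.001, -1.0]]
ft_force: [-3.9, -12.9, 5.7]
gripper_width: 0.0427
gripper_force: 0.0
```

Call:
drive_tool(
  plan=[
    {"translation": [0.004,0,0],"spin": 0},
    {"translation": [0.006,0,0],"spin": 0},
    {"translation": [0.007,0,0],"spin": 0},
    {"translation": [0.008,0,0],"spin": 0},
    {"translation": [0.008,0,0],"spin": 0},
  ],
)

```text
t: 8.62
tool_pos: [0.5815, 0.0853, 0.0219]
eef_rot: [[0.238, 0.971, -0.003], [0.971, -0.238, -0.005], [-0.005, -0.002, -1.0]]
ft_force: [-5.4, -21.0, 4.6]
gripper_width: 0.0423
gripper_force: 0.0
```

Contact is firm: 21 N with no further motion. Backing off and rising.

Call:
drive_tool(
  plan=[
    {"translation": [-0.008,0,0],"spin": 0},
    {"translation": [-0.02,0,0],"spin": 0},
    {"translation": [-0.04,0,0],"spin": 0},
    {"translation": [-0.07,0,0],"spin": 0},
    {"translation": [-0.1,0,-0.02],"spin": 0},
  ],
)

```text
t: 9.03
tool_pos: [0.5747, 0.0595, 0.0276]
eef_rot: [[0.235, 0.972, -0.001], [0.972, -0.235, 0.0], [-0.0, -0.001, -1.0]]
ft_force: [-0.5, 0.1, -0.2]
gripper_width: 0.0431
gripper_force: 0.0
```

Call:
drive_tool(
  plan=[
    {"translation": [0,0,-0.6],"spin": 0},
    {"translation": [0,0,-0.6],"spin": 0},
    {"translation": [0,0,-0.6],"spin": 0},
    {"translation": [0,0,-0.6],"spin": 0},
    {"translation": [0,0,-0.6],"spin": 0},
  ],
)

```text
t: 9.45
tool_pos: [0.5769, 0.0597, 0.2146]
eef_rot: [[0.236, 0.972, 0.007], [0.972, -0.236, 0.001], [0.003, 0.007, -1.0]]
ft_force: [0.1, -0.7, -0.2]
gripper_width: 0.0427
gripper_force: 0.0
```

```bash
python3 - <<'E'
from h import *
print(arm.read_state()['tool_pos'])
c=arm.camera_info('wrist');im=arm.grab_frame('wrist');s=arm.grab_frame('side');np.savez('w4.npz',im=im,**c)
a=cv2.resize(im[0:225,130:400],None,fx=1.5,fy=1.5,interpolation=cv2.INTER_CUBIC)
a=cv2.resize(a,(400,333));b=cv2.resize(s[130:230,150:270],(400,333),interpolation=cv2.INTER_CUBIC)
cv2.imwrite('pics/f.png',cv2.cvtColor(cv2.convertScaleAbs(np.hstack([a,b]),alpha=1.3),cv2.COLOR_RGB2BGR))
E
```

```text
[0.57694531 0.05966715 0.2146153 ]
```

View pics/f.png

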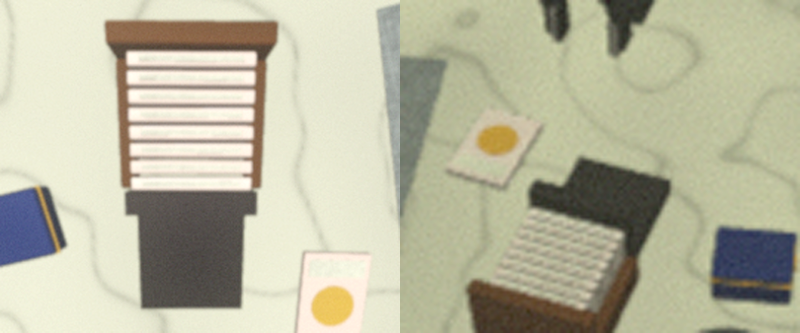

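The last view shows the bookend upright and square against the last case. Plate mid is about 191 px and case mid about 191.5 px, and the box and loose case haven't moved. Handing in.

```bash
python3 -c "
from rig import arm
print(arm.close_job())"
```

```text
the job is handed in; nothing more can be done
None
```

The bookend stands upright on its foot, its back square and snug against the last coin case and centred to about half a millimetre by the wrist camera. It took about 10 s of the 56 s allowed, I kept clear of everything else on the counter, and the job is handed in.

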